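Stock check at the coffee bar: re-crate two tins, hold the red one to the scanner

TASK

Put the two scanned tins (blue lids) from the rubber mat back into free cells of the wooden crate, one per cell, upright, lowering each to the cell's floor before letting go. Then lift the red-lidded tin out of the crate and hold it in the air with its base facing the scanner's red window squarely, centred on it and 10 cm in front of it, touching nothing else; finish while still holding it there, gripped and still. Leave the white-lidded tins and everything else on the counter as they are.

Things in the scene. Friction and masses are not known exactly. Their poses are not given: they have to be found in the camera images.
- crate: Fixed wooden crate, 186 (x) by 276 (y) mm, with 2 by 3 square cells, each 84 mm inside, on a 90 mm pitch; walls and dividers 6 mm thick and 55 mm high from the counter, floor 6 mm thick. Origin at the centre of its underside, z up. It stands left or right of the robot, turned by up to 0.3 rad; three cells hold tins at the start, three are free.
- cell0 (a point): Centre of the crate's cell in the near row (towards crate -x), crate -y column, on the cell's floor (6 mm above the counter); axes as the crate's. Holds a tin at the start (red or white lid).
- cell1 (a point): Centre of the crate's cell in the near row (towards crate -x), middle column, on the cell's floor (6 mm above the counter); axes as the crate's. Free at the start.
- cell2 (a point): Centre of the crate's cell in the near row (towards crate -x), crate +y column, on the cell's floor (6 mm above the counter); axes as the crate's. Holds a tin at the start (red or white lid).
- cell3 (a point): Centre of the crate's cell in the far row (crate +x), crate -y column, on the cell's floor (6 mm above the counter); axes as the crate's. Free at the start.
- cell4 (a point): Centre of the crate's cell in the far row (crate +x), middle column, on the cell's floor (6 mm above the counter); axes as the crate's. Holds a tin at the start (red or white lid).
- cell5 (a point): Centre of the crate's cell in the far row (crate +x), crate +y column, on the cell's floor (6 mm above the counter); axes as the crate's. Free at the start.
- mat: Fixed black rubber mat, 260 (x) by 270 (y) mm, 3 mm thick, on the other side of the robot from the crate; the blue-lidded tins and a cup stand on it. Origin at the centre of its underside.
- tin_blue1: A closed coffee-sample tin: upright cylinder, 50 mm in diameter and 125 mm tall, about 0.22 kg (hidden, 0.15 to 0.31), aluminium with a cardboard-brown band low down and a blue lid (the top 20 mm, same width). Origin at the centre of its underside, z along its axis towards the lid. Starts standing on the mat. Already scanned.
- tin_blue2: A closed coffee-sample tin: upright cylinder, 50 mm in diameter and 125 mm tall, about 0.22 kg (hidden, 0.15 to 0.31), aluminium with a cardboard-brown band low down and a blue lid (the top 20 mm, same width). Origin at the centre of its underside, z along its axis towards the lid. Starts standing on the mat. Already scanned.
- tin_red: A closed coffee-sample tin: upright cylinder, 50 mm in diameter and 125 mm tall, about 0.22 kg (hidden, 0.15 to 0.31), aluminium with a cardboard-brown band low down and a red lid (the top 20 mm, same width). Origin at the centre of its underside, z along its axis towards the lid. Starts standing in one of the crate's cells cell0, cell2, cell4, 70 mm of it above the dividers. Not yet scanned; the code is on its base.
- tin_red_lid (a point): Centre of the top of the red lid, 125 mm above the tin's origin along its z; axes as the tin's.
- tin_cream1: A closed coffee-sample tin: upright cylinder, 50 mm in diameter and 125 mm tall, about 0.22 kg (hidden, 0.15 to 0.31), aluminium with a cardboard-brown band low down and a white lid (the top 20 mm, same width). Origin at the centre of its underside, z along its axis towards the lid. Stands in the crate; leave it there.
- tin_cream2: A closed coffee-sample tin: upright cylinder, 50 mm in diameter and 125 mm tall, about 0.22 kg (hidden, 0.15 to 0.31), aluminium with a cardboard-brown band low down and a white lid (the top 20 mm, same width). Origin at the centre of its underside, z along its axis towards the lid. Stands in the crate; leave it there.
- scanner: Fixed code scanner on a round black foot at the far side, 145 mm tall: a black head 85 by 75 by 35 mm with a red window in its upper face. The window looks up and towards the scanner's own -x, 35 degrees (0.61 rad) off straight up; yaw within 0.35 rad. Origin at the centre of the foot's underside, z up.
- scan_window (a point): Centre of the scanner's red window, at (-20, 0, 100) mm in the scanner's frame; axes as the scanner's.
- scan_spot (a point): Where the centre of the tin's base belongs for reading: the point straight out of the window's centre, 100 mm in front of it, at about 182 mm above the counter. Its z axis is the window's outward direction (along which the held tin's own z axis, base to lid, should point); y as the scanner's y. It is a point in the air: nothing is seen there.
- cup: White ceramic cup, 66 mm across, 55 mm tall, standing on the mat at its far (mat +x) edge. Origin at its underside's centre. Bystander.
- jug: Steel milk jug with a side handle, 84 mm across, 100 mm tall, on the near left. Origin at its underside's centre. Bystander.
- tamper: Steel tamper with a wooden knob, 58 mm across, 90 mm tall, straight ahead of the robot between crate and mat. Origin at its underside's centre. Bystander.
- portafilter: Steel portafilter basket (72 mm across, 45 mm tall) with a 110 mm wooden handle along its -x, on the near right. Origin under the basket's centre. Bystander.

How it is judged:
On the way:
1. both blue-lidded tins stand upright in cells of the crate, let go, while the red one is still standing in its own cell ((horizontal distance between tin_blue1 and cell0 below 0.025 m or horizontal distance between tin_blue1 and cell1 below 0.025 m or horizontal distance between tin_blue1 and cell2 below 0.025 m or horizontal distance between tin_blue1 and cell3 below 0.025 m or horizontal distance between tin_blue1 and cell4 below 0.025 m or horizontal distance between tin_blue1 and cell5 below 0.025 m) and z of each of tin_blue1, tin_blue2 in the frame of crate below 0.012 m and angle between each of tin_blue1, tin_blue2's own z axis and vertical below 0.12 rad and (horizontal distance between tin_blue2 and cell0 below 0.025 m or horizontal distance between tin_blue2 and cell1 below 0.025 m or horizontal distance between tin_blue2 and cell2 below 0.025 m or horizontal distance between tin_blue2 and cell3 below 0.025 m or horizontal distance between tin_blue2 and cell4 below 0.025 m or horizontal distance between tin_blue2 and cell5 below 0.025 m) and contact force between each of tin_blue1, tin_blue2, tin_red and the fingers below 0.01 N and distance of tin_red from where it was at the start of the episode below 0.04 m), for 0.2 s.
At the end, for the whole second after the job is handed in: Both blue-lidded tins let go on the floor of a cell, within 25 mm of its centre, 0.12 rad of upright. Red tin gripped, still, touching nothing else: centre of its base within 30 mm of scan_spot, its axis within 0.22 rad of the window's outward direction, lid away from the window ((horizontal distance between tin_blue1 and cell0 below 0.025 m or horizontal distance between tin_blue1 and cell1 below 0.025 m or horizontal distance between tin_blue1 and cell2 below 0.025 m or horizontal distance between tin_blue1 and cell3 below 0.025 m or horizontal distance between tin_blue1 and cell4 below 0.025 m or horizontal distance between tin_blue1 and cell5 below 0.025 m) and z of each of tin_blue1, tin_blue2 in the frame of crate below 0.012 m and angle between each of tin_blue1, tin_blue2's own z axis and vertical below 0.12 rad and (horizontal distance between tin_blue2 and cell0 below 0.025 m or horizontal distance between tin_blue2 and cell1 below 0.025 m or horizontal distance between tin_blue2 and cell2 below 0.025 m or horizontal distance between tin_blue2 and cell3 below 0.025 m or horizontal distance between tin_blue2 and cell4 below 0.025 m or horizontal distance between tin_blue2 and cell5 below 0.025 m) and contact force between each of tin_blue1, tin_blue2 and the fingers below 0.01 N and linear speed of each of tin_blue1, tin_blue2, tin_red below 0.03 m/s and distance between tin_red and scan_spot below 0.03 m and angle between the z axis of tin_red and the z axis of scan_spot, either way round below 0.22 rad and z of tin_red_lid in the frame of scan_spot above 0.08 m and height (world z) of tin_red above 0.13 m and contact force between tin_red and the fingers above 1 N and angular speed of tin_red below 0.2 rad/s and contact force between tin_red and scanner below 0.01 N and contact force between tin_red and crate below 0.01 N and contact force between tin_red and tin_cream1 below 0.01 N and contact force between tin_red and tin_cream2 below 0.01 N and contact force between tin_red and tin_blue1 below 0.01 N and contact force between tin_red and tin_blue2 below 0.01 N); the arm keeps its last pose, push and grip.
It fails at once if a white-lidded tin, the cup, jug, tamper or portafilter is knocked over or shifted by more than 30 mm (distance of any of tin_cream1, tin_cream2, cup, jug, tamper, portafilter from where it was at the start of the episode above 0.03 m or angle between any of tin_cream1, tin_cream2, cup, jug, tamper, portafilter's own z axis and vertical above 0.5 rad).
It fails at once if tin_blue1 is let go in the air (dropped) or tipped over ((height (world z) of tin_blue1 above 0.03 m and contact force between tin_blue1 and anything else below 0.001 N) or angle between tin_blue1's own z axis and vertical above 0.8 rad).
It fails at once if tin_blue2 is let go in the air (dropped) or tipped over ((height (world z) of tin_blue2 above 0.03 m and contact force between tin_blue2 and anything else below 0.001 N) or angle between tin_blue2's own z axis and vertical above 0.8 rad).
It also fails if it takes over 67 s, if anything falls off the work surface, if the arm or the gripper's body presses on something with over 40 N, if the wrist force passes 120 N, or if a joint passes its speed limit or range.

ROBOT

A 6-joint arm with a two-finger parallel gripper is mounted at the origin on the work surface. World frame = base frame: x ahead of the robot, y to its left, z up, the work surface at z = 0. Lengths are in m, angles in rad, forces in N, time in s.
With the tool pointing down it reaches from about 0.325 to 0.875 m from the base axis. Payload 4.4 kg.
Tool frame: the origin (TCP) lies midway between the tips of the shut fingers; the grasp point (between the pads) lies 19 mm behind it; z points along the fingers, x is the direction in which the jaws open and shut, and the axes are right-handed (so a half turn about z gives the same grasp; the last joint's range is limited). The gripper opens to 85 mm and grips with 20 to 120 N. Pads are 22 mm wide; open, the fingers measure 114 mm over their backs; the gripper's body (76 mm by 85 mm) begins 54 mm behind the grasp point. The pads swing forward as they close: fully open they stand 13 mm farther back than shut.
Start: joints at [-1.329, 0.207, 1.542, -0, 1.393, -0.15], TCP at [0.22, -0.531, 0.231] pointing down, gripper open.
Joint ranges: [-2.73, 2.73], [-0.86, 2.22], [0.23, 2.46], [-1.11, 4.25], [0.08, 2.63], [-2.82, 2.82]. Speed limits (rad/s): [2.79, 2.79, 3.14, 3.14, 3.14, 3.14].

INTERFACE

Orientations are given as a unit quaternion [x, y, z, w].
In Python, from plant import robot gives the robot as it stands.
- The arm moves only by the tool servo_tool, never from a script. Its argument "increments" is a list of rows, each a list of 3 entries, a list of its own where there are three numbers: the shift along the world's x, y, z in mm, then the turn, a rotation vector about the world's x, y, z in rad, then the closure, from 0 (fully open) to 1 (shut). A call has 1 to 10 rows; each row is the pose to reach, as a shift and turn from the pose commanded when the call began; what a row does not reach only later rows make up. A row lasts 1/8 s, in which the tool goes at most 62.5 mm and 10.7 degrees, less where a joint would pass 70% of its speed; a pose out of reach is approached as far as the arm can. A call with a gripper value outside its range is refused whole. The fingers move at their own pace and stop on an object; the grip force is fixed at half the most. Time passes only in rows, so rows that repeat a pose let the fingers close. It gives the time, the measured TCP pose, the force and the opening at its end, in the units of the state.
- robot.read_state(): the state, without advancing time (a new reading comes with each control period).
- robot.snapshot(name): name is "side" or "top" or "wrist"; returns a dict with "img" (420x560x3 uint8, red, green, blue), "fov_y" (degrees; the focal length in pixels is half the picture's height over the tangent of half this angle, whatever the lens; pixels are square), "cx", "cy" (the principal point, pixels), "rvec" (rotation vector, rad) and "tvec" (3), from world to camera coordinates, as OpenCV has them; the wrist camera has in their place "mount" (4x4, takes a point from camera to tool coordinates, whose origin is the TCP and whose axes are the tool frame's). Camera axes: x right, y down, z forward; pixel columns grow to the right and rows downward; lengths in m; the calibration is good to about 2 mm. A picture is of the moment at which its call begins: read the wrist's pose just before it. There is no depth.
- robot.finish_job(): hands the job in, once; it reports no verdict.
The state is a dict: "time_s": time; "joints": joint angles; "joint_velocities": joint speeds; "joint_efforts": joint torques, N m; "position": TCP position; "eef_rot": TCP orientation; "force": force on the tool from outside, world axes, zero at the start; "ft_torque": the same for the moment, N m; "gripper_width": finger opening in m.
Only numpy, scipy, OpenCV 4.12 (cv2) and the standard library are available. Lean on these libraries where they do the work, as an engineer would, in place of code of your own. Each camera call takes 0.05 s, during which the arm holds its last target.

## Working session

There is one attempt and no reset: what is moved stays moved. The work goes in short steps, Python scripts to look and compute and a tool call to move; the robot and the scene stay as the last step left them, time stands still between calls to the robot, and variables do not carry over. Pictures are saved under pics/ and viewed, and the job is handed in when it is done.

Besides the shell and the picture viewer there is one more tool, called after "Request:" as name(argument=value, ...), one argument or row to a line, values as JSON. servo_tool: Moves the arm, as the interface text tells. Its arguments: {"type":"object","properties":{"increments":{"type":"array","items":{"type":"array"}}},"required":["increments"]}

```bash
ls; mkdir -p pics; cat > h.py <<'E'
import numpy as np, cv2
from plant import robot
from scipy.spatial.transform import Rotation as R
def snap(n,f=None):
    st=robot.read_state(); s=robot.snapshot(n)
    img=np.array(s['img']); 
    if f: cv2.imwrite('pics/'+f,img[:,:,::-1])
    fl=img.shape[0]/2/np.tan(np.radians(s['fov_y'])/2)
    K=np.array([[fl,0,s['cx']],[0,fl,s['cy']],[0,0,1]])
    if 'rvec' in s:
        Rm=cv2.Rodrigues(np.array(s['rvec'],float))[0]; C=-Rm.T@np.array(s['tvec'],float).ravel(); Rc=Rm.T
    else:
        T=np.eye(4); T[:3,:3]=R.from_quat(st['eef_rot']).as_matrix(); T[:3,3]=st['position']
        M=T@np.array(s['mount']); Rc=M[:3,:3]; C=M[:3,3]
    return dict(img=img,K=K,Rc=Rc,C=C,st=st,raw={k:v for k,v in s.items() if k!='img'})
def ray(c,u,v):
    d=c['Rc']@np.linalg.inv(c['K'])@np.array([u,v,1.]); return c['C'],d
def onz(c,u,v,z):
    C,d=ray(c,u,v); return C+d*(z-C[2])/d[2]
def proj(c,P):
    p=c['K']@(c['Rc'].T@(np.array(P)-c['C'])); return p[:2]/p[2]
E
python3 - <<'E'
from h import *
for n in ['side','top','wrist']:
    c=snap(n,n+'0.png'); print(n,c['raw'],c['C'])
print(robot.read_state())
E
```

```text
pics
side {'fov_y': 42.81582757177363, 'cx': 290.460629617308, 'cy': 215.60543497435555, 'rvec': array([ 0.57565324, -2.73963988,  1.0699959 ]), 'tvec': array([0.52036699, 0.25009716, 1.44707298])} [0.1631762  0.93981423 1.23185768]
top {'fov_y': 57.19821050036042, 'cx': 279.97297152543894, 'cy': 205.03739804939332, 'rvec': array([ 2.15345915, -2.1775518 ,  0.13646074]), 'tvec': array([0.00932461, 0.5914205 , 1.20933203])} [0.44670843 0.01493142 1.26987312]
wrist {'fov_y': 62.16881433548539, 'cx': 283.2058030784762, 'cy': 203.4405304802047, 'mount': array([[ 9.99999242e-01, -1.23101845e-03,  1.27925384e-05,
        -2.63073919e-04],
       [ 1.15945585e-03,  9.45257535e-01,  3.26323226e-01,
        -8.40444133e-02],
       [-4.13802157e-04, -3.26322964e-01,  9.45258246e-01,
        -1.41880133e-01],
       [ 0.00000000e+00,  0.00000000e+00,  0.00000000e+00,
         1.00000000e+00]])} [ 0.29752106 -0.49841081  0.37209698]
{'time_s': 0.15, 'joints': array([-1.32848225e+00,  2.07252528e-01,  1.54261334e+00, -3.73814056e-05,
        1.39350114e+00, -1.50503312e-01]), 'joint_velocities': array([-0.00081796, -0.000947  , -0.00440371, -0.00165845, -0.0003826 ,
       -0.00079502]), 'joint_efforts': array([-1.42710769e-04, -3.83511651e+01, -2.92036879e+01, -1.84396645e-04,
        6.65898551e-03, -9.23698281e-06]), 'position': array([ 0.21994178, -0.53064397,  0.23038236]), 'eef_rot': array([ 8.31503987e-01, -5.55518075e-01, -6.67853225e-04, -5.84291070e-04]), 'force': array([-0.08588888,  0.46621497,  0.57815259]), 'ft_torque': array([-0.02220226,  0.041164  ,  0.04223689]), 'gripper_width': 0.08508907874470276}
```

View pics/top0.png

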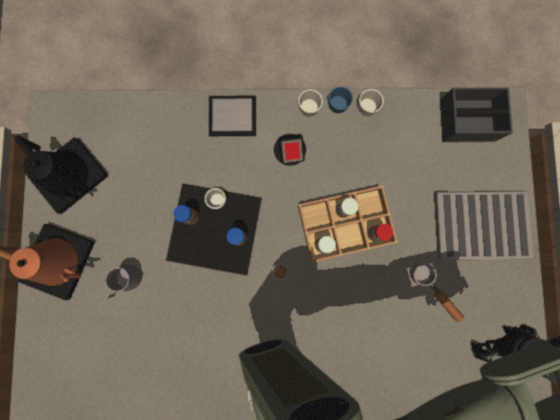

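View pics/side0.png

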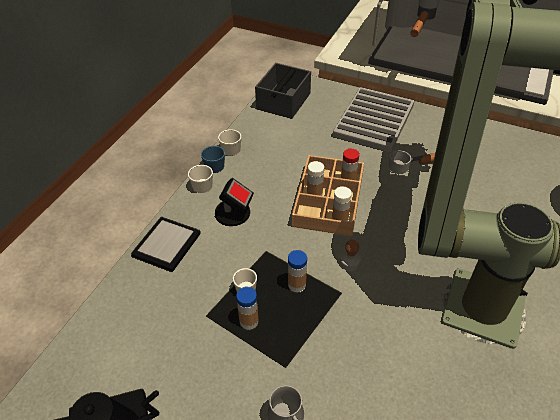

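View pics/wrist0.png

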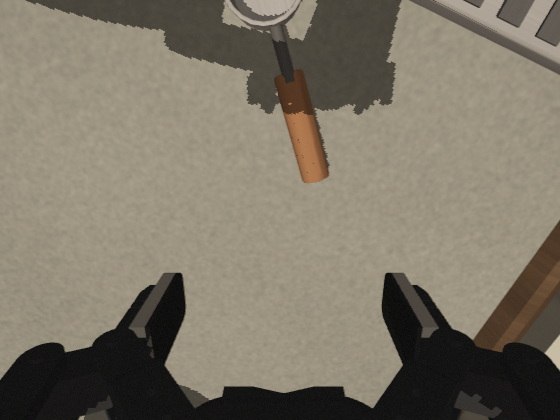

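```bash
cat > m.py <<'E'
from h import *
t=snap('top'); s=snap('side')
def cc(m,mn=25):
    n,l,st,ce=cv2.connectedComponentsWithStats(m.astype(np.uint8))
    return [(st[i],ce[i],l==i) for i in range(1,n) if st[i][4]>mn]
for nm,c in (('top',t),('side',s)):
    im=c['img'].astype(int); r,g,b=im[...,0],im[...,1],im[...,2]
    for col,m in (('blue',(b>r+60)&(b>g+40)),('red',(r>110)&(g<50)&(b<60))):
        for st,ce,mm in cc(m):
            print(nm,col,st,ce,onz(c,*ce,0.118 if col=='blue' else .121).round(4))
    if nm=='top':
        im=c['img'];cv2.imwrite('pics/tc.png',cv2.resize(im[120:280,160:410,::-1],None,fx=3.2,fy=3.2,interpolation=cv2.INTER_CUBIC))
    else:
        cv2.imwrite('pics/sc.png',cv2.resize(c['img'][140:340,200:380,::-1],None,fx=3,fy=3,interpolation=cv2.INTER_CUBIC))
E
python3 m.py
```

```text
top blue [174 205  16  17 209] [181.5215311  213.10047847] [0.5605 0.2989 0.118 ]
top blue [227 228  17  17 215] [234.67906977 235.77209302] [0.4909 0.1396 0.118 ]
top red [285 143  15  17 206] [291.7961165 150.5631068] [ 0.7485 -0.0345  0.121 ]
top red [376 224  16  16 188] [383.74468085 231.69680851] [ 0.4979 -0.3053  0.121 ]
side blue [288 250  19  15 224] [297.12946429 257.17857143] [0.4933 0.1283 0.118 ]
side blue [236 287  21  17 265] [246.01132075 294.67924528] [0.563  0.2885 0.118 ]
side red [343 149  16  10 129] [350.84496124 153.46511628] [ 0.5005 -0.3199  0.121 ]
side red [230 183  19  20 210] [239.02857143 192.3952381 ] [ 0.743  -0.0222  0.121 ]
```

View pics/tc.png

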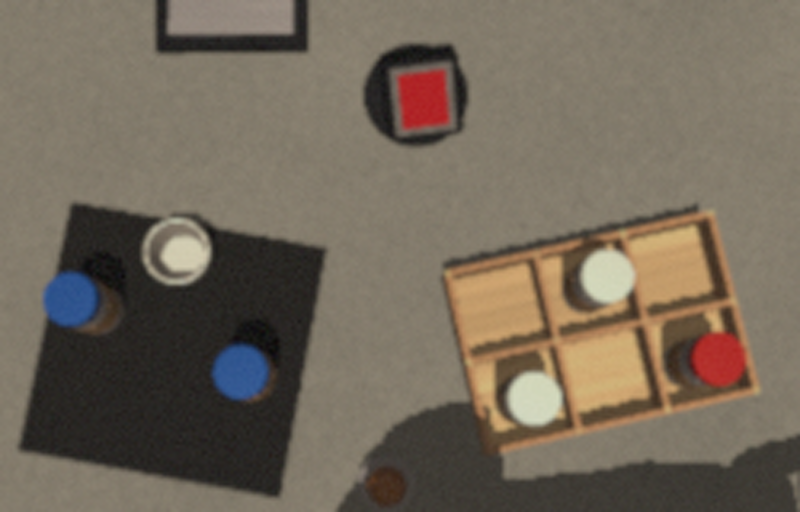

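View pics/sc.png

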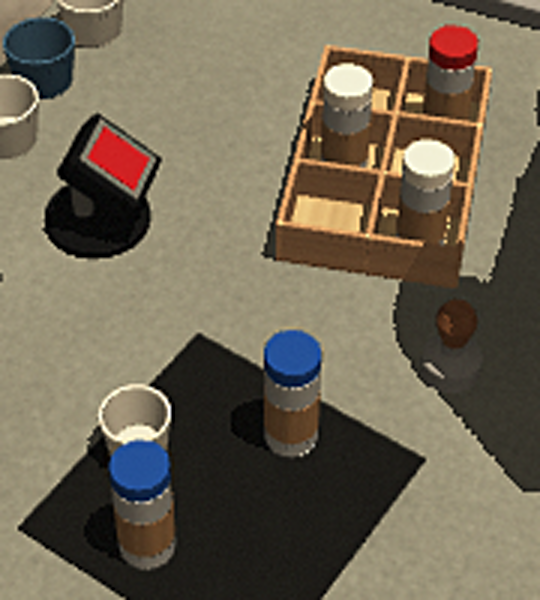

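```bash
cat > m2.py <<'E'
from h import *
t=snap('top'); s=snap('side')
ct=lambda x,y:((x+.5)/3.2-.5+160,(y+.5)/3.2-.5+120)
cs=lambda x,y:((x+.5)/3-.5+200,(y+.5)/3-.5+140)
for n,p,z in (('A',(71,299),.128),('B',(241,373),.128),('red',(718,359),.131),('c4',(607,276),.131),('c2',(533,398),.131),('tamper',(386,486),.085)):
    print(n,onz(t,*ct(*p),z).round(4))
for n,p,z in (('A',(139,469),.128),('B',(292,357),.128),('red',(453,47),.131)):
    print(n,'side lid-mid',onz(s,*cs(*p),z-.01).round(4))
cor=[(445,268),(712,212),(758,392),(490,452)]
P=np.array([onz(t,*ct(*p),.055)[:2] for p in cor]); print(P.round(4))
print('sides',np.linalg.norm(P-np.roll(P,-1,0),axis=1))
c=P.mean(0); ydir=(P[0]-P[1])+(P[3]-P[2]); xd=(P[0]-P[3])+(P[1]-P[2])
print('yaw', np.arctan2(-ydir[0],ydir[1]), np.arctan2(xd[1],xd[0]),c)
yaw=(np.arctan2(-ydir[0],ydir[1])+np.arctan2(xd[1],xd[0]))/2
Rz=np.array([[np.cos(yaw),-np.sin(yaw)],[np.sin(yaw),np.cos(yaw)]])
i=0
for X in(-.045,.045):
    for Y in (-.09,0,.09):
        print('cell',i,(c+Rz@[X,Y]).round(4)); i+=1
def tri(a,b):
    C1,d1=ray(t,*a);C2,d2=ray(s,*b); d1/=np.linalg.norm(d1);d2/=np.linalg.norm(d2)
    k=np.linalg.lstsq(np.c_[d1,-d2],C2-C1,rcond=None)[0]
    p,q=C1+k[0]*d1,C2+k[1]*d2; return (p+q)/2,np.linalg.norm(p-q)
# window corners via minAreaRect quad
def quad(c,box):
    x,y,w,h=box; im=c['img'][y:y+h,x:x+w].astype(np.uint8)
    big=cv2.resize(im,None,fx=8,fy=8,interpolation=cv2.INTER_CUBIC).astype(int)
    m=((big[...,0]>110)&(big[...,1]<90)).astype(np.uint8)
    cn=max(cv2.findContours(m,0,1)[0],key=cv2.contourArea)
    M=cv2.moments(cn); cen=np.array([M['m10'],M['m01']])/M['m00']
    q=cv2.approxPolyDP(cn,.06*cv2.arcLength(cn,True),True)[:,0]
    f=lambda p:(np.array(p)+.5)/8-.5+[x,y]
    return f(cen),f(q)
ca,qa=quad(t,(278,135,30,32)); cb,qb=quad(s,(222,175,34,36))
print('win',ca,cb,tri(ca,cb)); print(qa.round(1).tolist(),qb.round(1).tolist())
E
python3 m2.py
```

```text
A [0.5595 0.2955 0.128 ]
B [0.4892 0.1377 0.128 ]
red [ 0.497  -0.3034  0.131 ]
c4 [ 0.5754 -0.2031  0.131 ]
c2 [ 0.4631 -0.1312  0.131 ]
tamper [0.3823 0.0047 0.085 ]
A side lid-mid [0.5613 0.292  0.118 ]
B side lid-mid [0.4916 0.133  0.118 ]
red side lid-mid [ 0.498  -0.3112  0.121 ]
[[ 0.5937 -0.0567]
 [ 0.6473 -0.3249]
 [ 0.4675 -0.3626]
 [ 0.4122 -0.0975]]
sides [0.27352745 0.18366174 0.27081942 0.18598214]
yaw 0.2014312847312721 0.21414258274221828 [ 0.5301798  -0.21044929]
cell 0 [ 0.5047 -0.3078]
cell 1 [ 0.4861 -0.2197]
cell 2 [ 0.4676 -0.1317]
cell 3 [ 0.5928 -0.2892]
cell 4 [ 0.5742 -0.2012]
cell 5 [ 0.5556 -0.1131]
win [291.93292896 150.60842438] [239.0399707  192.34178594] (array([ 0.75178451, -0.035732  ,  0.10554186]), np.float64(0.001276880595533881))
[[298.6, 141.3], [283.6, 143.6], [285.4, 159.8], [299.8, 158.2]] [[234.1, 181.7], [228.7, 192.2], [244.2, 202.9], [249.3, 192.2]]
```

Request:
servo_tool(
  increments=[
    [[5, 10, 20], [0, 0, 0], 0],
    [[20, 40, 50], [0, 0, 0.06], 0],
    [[36, 90, 75], [0, 0, 0.12], 0],
    [[56, 140, 79], [0, 0, 0.18], 0],
    [[76, 190, 79], [0, 0, 0.24], 0],
    [[96, 240, 79], [0, 0, 0.3], 0],
    [[116, 290, 79], [0, 0, 0.36], 0],
    [[136, 340, 79], [0, 0, 0.42], 0],
    [[156, 390, 79], [0, 0, 0.48], 0],
    [[176, 440, 79], [0, 0, 0.54], 0],
  ],
)

```text
time_s: 1.6
position: [0.3966, -0.0892, 0.3122]
eef_rot: [0.95, -0.313, 0.002, 0.0]
force: [0.3, -0.7, 0.9]
gripper_width: 0.0856
```

Request:
servo_tool(
  increments=[
    [[18, 46, 0], [0, 0, 0.03], 0],
    [[36, 92, 0], [0, 0, 0.06], 0],
    [[54, 138, 0], [0, 0, 0.06], 0],
    [[72, 184, 0], [0, 0, 0.06], 0],
    [[88, 220, 0], [0, 0, 0.06], 0],
    [[93, 229, 0], [0, 0, 0.06], 0],
    [[93, 229, 0], [0, 0, 0.06], 0],
    [[93, 229, 0], [0, 0, 0.06], 0],
  ],
)

```text
time_s: 2.6
position: [0.4887, 0.1368, 0.3107]
eef_rot: [0.958, -0.286, 0.0, 0.0]
force: [0.5, -0.6, 0.5]
gripper_width: 0.0853
```

```bash
cat > w.py <<'E'
import sys
from h import *
c=snap('wrist',sys.argv[1]); print(c['st']['position'],c['st']['eef_rot'],c['st']['time_s'],c['st']['joints'].round(3))
for p in ((.4892,.1377,.128),(.5595,.2955,.128)): print(proj(c,p))
im=c['img'].astype(int); r,g,b=im[...,0],im[...,1],im[...,2]
m=((b>r+60)&(b>g+40)).astype(np.uint8)
n,l,st,ce=cv2.connectedComponentsWithStats(m)
for i in range(1,n):
    if st[i][4]>300: print(st[i],ce[i],onz(c,*ce[i],.128))
E
python3 w.py w1.png
```

```text
[0.48873253 0.13683857 0.31072464] [ 9.58360225e-01 -2.85561919e-01  1.80719641e-04  1.90168555e-04] 2.6 [ 0.103  0.009  1.596 -0.     1.537  0.682]
[283.32339996 174.89391679]
[248.62352634 -32.57042787]
[ 259  148   51   50 1962] [283.96126402 172.56523955] [0.49096687 0.13928235 0.128     ]
```

View pics/w1.png

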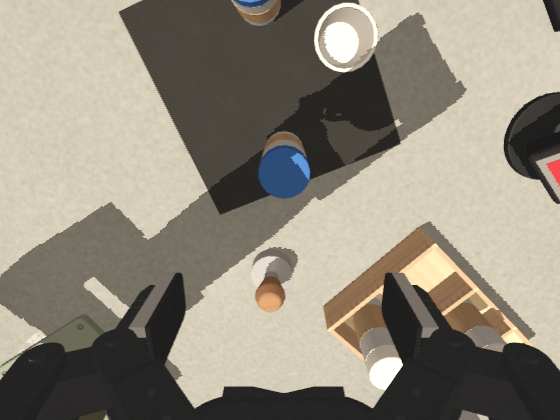

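Request:
servo_tool(
  increments=[
    [[2, 2, -25], [0, 0, 0], 0],
    [[2, 2, -65], [0, 0, 0], 0],
    [[2, 2, -110], [0, 0, 0], 0],
    [[2, 2, -150], [0, 0, 0], 0],
    [[2, 2, -185], [0, 0, 0], 0],
    [[2, 2, -210], [0, 0, 0], 0],
    [[2, 2, -225], [0, 0, 0], 0],
    [[2, 2, -231], [0, 0, 0], 0],
    [[2, 2, -231], [0, 0, 0], 0],
    [[2, 2, -231], [0, 0, 0], 0],
  ],
)

```text
time_s: 3.9
position: [0.4921, 0.1399, 0.0804]
eef_rot: [0.959, -0.285, 0.001, -0.0]
force: [0.7, -0.3, 0.6]
gripper_width: 0.0853
```

```bash
python3 w.py w2.png
```

```text
[0.4921144  0.139853   0.08044462] [ 9.58515870e-01 -2.85036758e-01  1.07762804e-03 -4.60478738e-04] 3.9 [0.108 0.253 1.829 0.    1.057 0.686]
[280.99977035 357.15375228]
[ 124.81333289 -408.3803787 ]
[  210   289   145   104 11799] [281.86464955 342.40028816] [0.4927967  0.14265063 0.128     ]
```

View pics/w2.png

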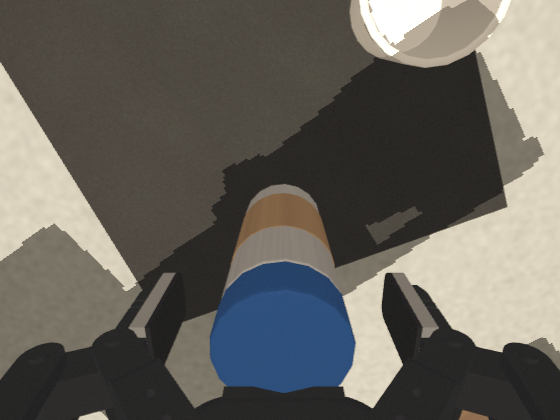

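Request:
servo_tool(
  increments=[
    [[0, 0, 0], [0, 0, 0], 0.3],
    [[0, 0, 0], [0, 0, 0], 0.6],
    [[0, 0, 0], [0, 0, 0], 1],
    [[0, 0, 0], [0, 0, 0], 1],
    [[0, 0, 0], [0, 0, 0], 1],
    [[0, 0, 0], [0, 0, 0], 1],
    [[0, 0, 0], [0, 0, 0], 1],
    [[0, 0, 0], [0, 0, 0], 1],
  ],
)

```text
time_s: 4.95
position: [0.4918, 0.1399, 0.0799]
eef_rot: [0.959, -0.285, 0.001, -0.0]
force: [-0.3, -0.1, 5.4]
gripper_width: 0.049
```

Request:
servo_tool(
  increments=[
    [[0, 0, 5], [0, 0, 0], 1],
    [[0, 0, 20], [0, 0, 0], 1],
    [[0, 0, 45], [0, 0, 0], 1],
    [[0, 0, 80], [0, 0, 0], 1],
    [[0, 0, 115], [0, 0, 0], 1],
    [[0, 0, 150], [0, 0, 0], 1],
    [[0, 0, 175], [0, 0, 0], 1],
    [[0, 0, 185], [0, 0, 0], 1],
    [[0, 0, 185], [0, 0, 0], 1],
  ],
)

```text
time_s: 6.08
position: [0.491, 0.1398, 0.2645]
eef_rot: [0.959, -0.285, 0.0, -0.0]
force: [0.7, -0.2, -3.4]
gripper_width: 0.049
```

```bash
python3 w.py w3.png
```

```text
[0.49102935 0.13979556 0.2645157 ] [ 9.58528195e-01 -2.84997581e-01  2.57264341e-04 -1.07366239e-04] 6.075 [ 0.108  0.043  1.655 -0.     1.443  0.686]
[283.04379938 193.09527074]
[242.34646311 -47.39404761]
[  211   288   145   105 11789] [282.9586903  342.49427432] [0.40513294 0.00934841 0.128     ]
```

View pics/w3.png

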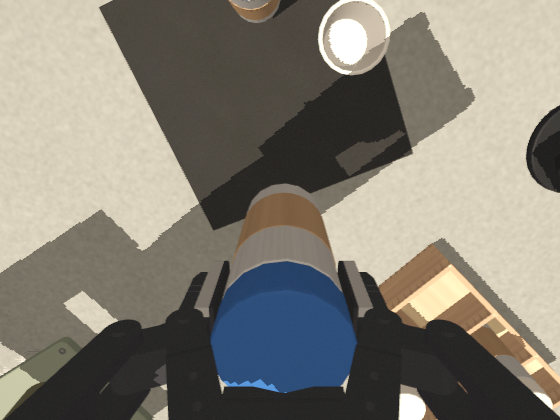

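Request:
servo_tool(
  increments=[
    [[3, -10, 0], [0, 0, 0], 1],
    [[10, -40, 0], [0, 0, 0], 1],
    [[20, -80, 0], [0, 0, 0], 1],
    [[31, -120, 0], [0, 0, 0], 1],
    [[41, -160, 0], [0, 0, 0], 1],
    [[52, -200, 0], [0, 0, 0], 1],
    [[60, -235, 0], [0, 0, 0], 1],
    [[65, -253, 0], [0, 0, 0], 1],
    [[65, -253, 0], [0, 0, 0], 1],
    [[65, -253, 0], [0, 0, 0], 1],
  ],
)

```text
time_s: 7.38
position: [0.5557, -0.1121, 0.2638]
eef_rot: [0.959, -0.285, -0.001, -0.0]
force: [-0.1, 0.8, -3.1]
gripper_width: 0.0488
```

```bash
python3 w.py w4.png; python3 - <<'E'
from h import *
s=snap('side','s4.png')
t=snap('top','t4.png')
E
```

```text
[ 0.55567519 -0.11214295  0.26377198] [ 9.58637643e-01 -2.84628044e-01 -7.46764075e-04 -4.35102622e-04] 7.375 [-3.520e-01  1.670e-01  1.521e+00  1.000e-03  1.456e+00  2.250e-01]
[ -2.48694088 -56.57374605]
[-145.27855542 -453.07359222]
[  211   290   145   102 10709] [282.95713886 341.94182463] [ 0.47036101 -0.24139438  0.128     ]
```

View pics/w4.png

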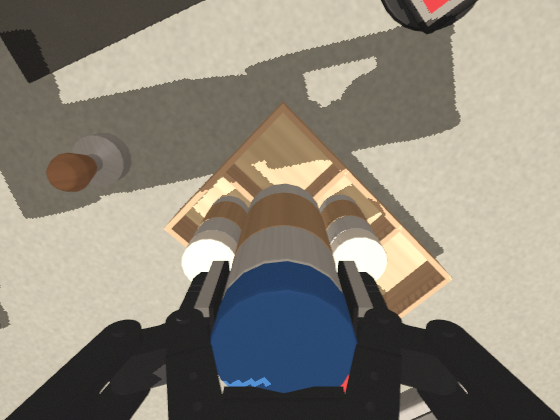

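View pics/s4.png

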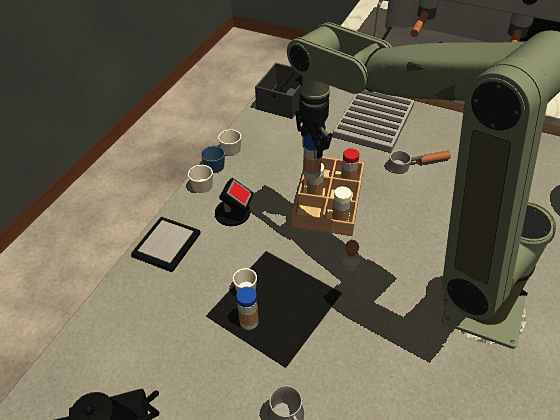

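```bash
python3 - <<'E'
from h import *
c=snap('wrist')
for p in ((283,103),(166,229),(450,278)): print(onz(c,*p,.055))
for P in ((.5556,-.1131,.006),(.5,-.1131,.006)): print(proj(c,P))
E
```

```text
[ 0.59152546 -0.05636993  0.055     ]
[ 0.41182226 -0.09761057  0.055     ]
[ 0.64679706 -0.32390067  0.055     ]
[283.76371748 160.58716189]
[244.7458673 185.6316059]
```

Request:
servo_tool(
  increments=[
    [[0, -1, -20], [0, 0, 0], 1],
    [[0, -1, -55], [0, 0, 0], 1],
    [[0, -1, -90], [0, 0, 0], 1],
    [[0, -1, -125], [0, 0, 0], 1],
    [[0, -1, -150], [0, 0, 0], 1],
    [[0, -1, -165], [0, 0, 0], 1],
    [[0, -1, -174], [0, 0, 0], 1],
    [[0, -1, -178], [0, 0, 0], 1],
    [[0, -1, -180], [0, 0, 0], 1],
    [[0, -1, -180], [0, 0, 0], 1],
  ],
)

```text
time_s: 8.82
position: [0.5566, -0.1144, 0.0849]
eef_rot: [0.959, -0.285, 0.001, 0.0]
force: [0.3, -0.5, -3.3]
gripper_width: 0.0484
```

Request:
servo_tool(
  increments=[
    [[0, 0, -1], [0, 0, 0], 1],
    [[0, 0, -2], [0, 0, 0], 1],
    [[0, 0, -2], [0, 0, 0], 1],
  ],
)

```text
time_s: 9.2
position: [0.5564, -0.1144, 0.0829]
eef_rot: [0.959, -0.285, 0.0, 0.0]
force: [-0.9, -0.1, 0.9]
gripper_width: 0.0492
```

Request:
servo_tool(
  increments=[
    [[0, 0, 0], [0, 0, 0], 0.6],
    [[0, 0, 0], [0, 0, 0], 0.3],
    [[0, 0, 0], [0, 0, 0], 0],
    [[0, 0, 0], [0, 0, 0], 0],
    [[0, 0, 0], [0, 0, 0], 0],
    [[0, 0, 0], [0, 0, 0], 0],
  ],
)

```text
time_s: 9.95
position: [0.5561, -0.1142, 0.0822]
eef_rot: [0.959, -0.285, -0.0, 0.0]
force: [1.0, -0.3, 0.0]
gripper_width: 0.0855
```

```bash
python3 w.py w5.png
```

```text
[ 0.55606732 -0.11419585  0.08223625] [ 9.58535331e-01 -2.84973716e-01 -1.83470030e-05  3.12078609e-06] 9.95 [-0.355  0.357  1.686 -0.     1.099  0.223]
[-815.09936787 -457.58854214]
[-13428.0233693  -17024.28408738]
[  213   290   145   103 11820] [284.8499154  343.06379019] [ 0.5567072  -0.11345839  0.128     ]
```

View pics/w5.png

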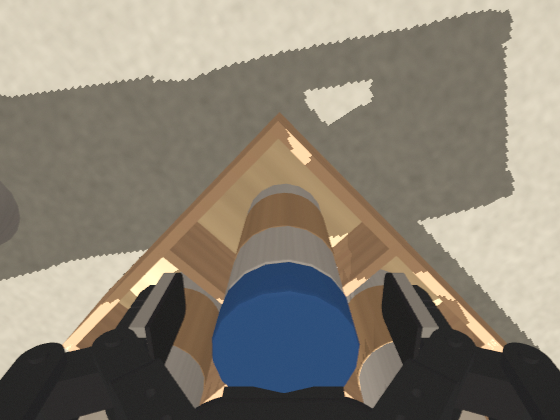

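Request:
servo_tool(
  increments=[
    [[0, 0, 20], [0, 0, 0], 0],
    [[0, 0, 60], [0, 0, 0], 0],
    [[0, 0, 105], [0, 0, 0], 0],
    [[0, 0, 150], [0, 0, 0], 0],
    [[0, 20, 190], [0, 0, 0], 0],
    [[0, 65, 210], [0, 0, 0], 0],
    [[0, 110, 210], [0, 0, 0], 0],
    [[0, 155, 210], [0, 0, 0], 0],
    [[0, 200, 210], [0, 0, 0], 0],
    [[0, 245, 210], [0, 0, 0], 0],
  ],
)

```text
time_s: 11.25
position: [0.5559, 0.1322, 0.2923]
eef_rot: [0.959, -0.285, 0.0, -0.0]
force: [0.1, 0.0, 0.3]
gripper_width: 0.0859
```

Request:
servo_tool(
  increments=[
    [[0, 45, 0], [0, 0, 0], 0],
    [[0, 90, 0], [0, 0, 0], 0],
    [[2, 130, 0], [0, 0, 0], 0],
    [[4, 155, 0], [0, 0, 0], 0],
    [[4, 166, 0], [0, 0, 0], 0],
    [[4, 166, 0], [0, 0, 0], 0],
    [[4, 166, 0], [0, 0, 0], 0],
  ],
)

```text
time_s: 12.12
position: [0.5602, 0.2957, 0.2923]
eef_rot: [0.958, -0.286, 0.0, 0.0]
force: [0.1, 0.3, -0.8]
gripper_width: 0.085
```

```bash
python3 w.py w6.png
```

```text
[0.56020772 0.2957248  0.29230791] [ 9.58374372e-01 -2.85514399e-01  5.24914315e-05  2.97561740e-04] 12.125 [ 3.490e-01  2.930e-01  1.310e+00 -1.000e-03  1.539e+00  9.290e-01]
[308.88926376 335.34273282]
[282.95987661 181.54989473]
[ 255  154   55   52 2221] [282.0189104  179.39756866] [0.55989577 0.29766194 0.128     ]
```

View pics/w6.png

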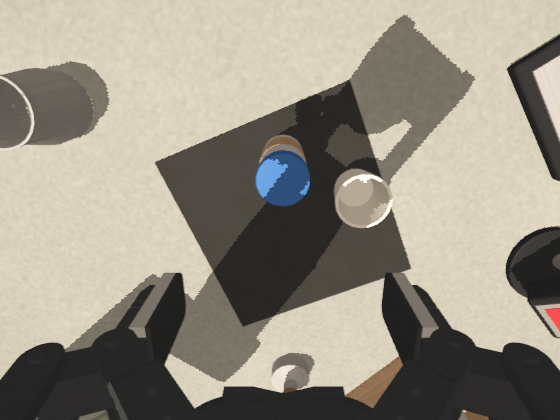

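Request:
servo_tool(
  increments=[
    [[0, 2, -25], [0, 0, 0], 0],
    [[0, 2, -65], [0, 0, 0], 0],
    [[0, 2, -105], [0, 0, 0], 0],
    [[0, 2, -145], [0, 0, 0], 0],
    [[0, 2, -175], [0, 0, 0], 0],
    [[0, 2, -197], [0, 0, 0], 0],
    [[0, 2, -209], [0, 0, 0], 0],
    [[0, 2, -212], [0, 0, 0], 0],
    [[0, 2, -212], [0, 0, 0], 0],
    [[0, 2, -212], [0, 0, 0], 0],
  ],
)

```text
time_s: 13.42
position: [0.561, 0.2991, 0.0816]
eef_rot: [0.959, -0.285, 0.001, -0.001]
force: [-0.8, 0.4, -0.2]
gripper_width: 0.0856
```

```bash
python3 w.py w7.png
```

```text
[0.56102822 0.29910101 0.08163851] [ 9.58539400e-01 -2.84957441e-01  9.80571490e-04 -7.16829709e-04] 13.425 [ 0.354  0.481  1.507 -0.     1.151  0.932]
[340.51913421 629.215552  ]
[286.68158953 355.56902839]
[  213   289   143   104 11723] [284.46523927 342.01160113] [0.56196597 0.30066736 0.128     ]
```

View pics/w7.png

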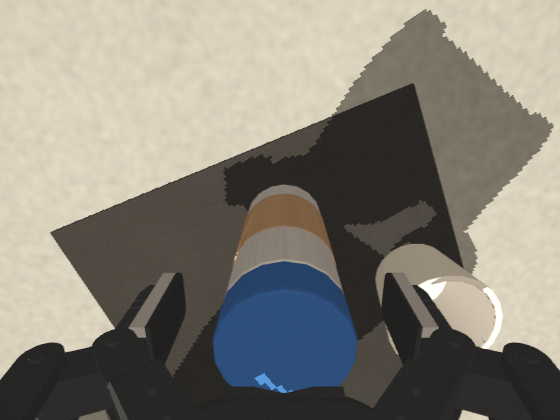

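Tin centred between the fingers (285,342); the finger is above the cup. Close and lift.

Request:
servo_tool(
  increments=[
    [[0, 0, -1], [0, 0, 0], 0.3],
    [[0, 0, -1], [0, 0, 0], 0.6],
    [[0, 0, -1], [0, 0, 0], 1],
    [[0, 0, -1], [0, 0, 0], 1],
    [[0, 0, -1], [0, 0, 0], 1],
    [[0, 0, -1], [0, 0, 0], 1],
    [[0, 0, -1], [0, 0, 0], 1],
    [[0, 0, -1], [0, 0, 0], 1],
  ],
)

```text
time_s: 14.48
position: [0.5605, 0.2989, 0.0797]
eef_rot: [0.959, -0.285, 0.0, -0.0]
force: [1.2, 0.5, 4.6]
gripper_width: 0.0491
```

Request:
servo_tool(
  increments=[
    [[0, 0, 5], [0, 0, 0], 1],
    [[0, 0, 20], [0, 0, 0], 1],
    [[0, 0, 45], [0, 0, 0], 1],
    [[0, 0, 80], [0, 0, 0], 1],
    [[0, 0, 115], [0, 0, 0], 1],
    [[0, 0, 150], [0, 0, 0], 1],
    [[0, 0, 180], [0, 0, 0], 1],
    [[0, 0, 195], [0, 0, 0], 1],
    [[0, 0, 195], [0, 0, 0], 1],
  ],
)

```text
time_s: 15.6
position: [0.5605, 0.299, 0.2755]
eef_rot: [0.959, -0.285, 0.001, -0.001]
force: [0.6, -0.1, -2.5]
gripper_width: 0.0488
```

Request:
servo_tool(
  increments=[
    [[0, -10, 0], [0, 0, 0], 1],
    [[1, -40, 0], [0, 0, 0], 1],
    [[4, -85, 0], [0, 0, 0], 1],
    [[6, -130, 0], [0, 0, 0], 1],
    [[9, -175, 0], [0, 0, 0], 1],
    [[11, -220, 0], [0, 0, 0], 1],
    [[14, -265, 0], [0, 0, 0], 1],
    [[16, -310, 0], [0, 0, 0], 1],
    [[19, -355, 0], [0, 0, 0], 1],
    [[21, -400, 0], [0, 0, 0], 1],
  ],
)

```text
time_s: 16.85
position: [0.5796, -0.1029, 0.2721]
eef_rot: [0.958, -0.285, -0.002, 0.0]
force: [1.1, -0.7, -1.8]
gripper_width: 0.0489
```

Request:
servo_tool(
  increments=[
    [[2, -45, 0], [0, 0, 0], 1],
    [[5, -90, 0], [0, 0, 0], 1],
    [[8, -135, 0], [0, 0, 0], 1],
    [[10, -170, 0], [0, 0, 0], 1],
    [[11, -188, 0], [0, 0, 0], 1],
    [[11, -188, 0], [0, 0, 0], 1],
    [[11, -188, 0], [0, 0, 0], 1],
  ],
)

```text
time_s: 17.73
position: [0.5919, -0.2877, 0.2738]
eef_rot: [0.959, -0.284, -0.001, -0.001]
force: [-0.2, -0.6, -2.7]
gripper_width: 0.0492
```

```bash
python3 w.py w8.png; python3 -c "
from h import *
snap('top','t8.png')"
```

```text
[ 0.59193493 -0.28772886  0.27376679] [ 9.58690194e-01 -2.84450900e-01 -6.63717850e-04 -5.96855282e-04] 17.725 [-5.840e-01  3.560e-01  1.265e+00  1.000e-03  1.522e+00 -7.000e-03]
[-265.4124313  -310.95149138]
[-538.8610173  -890.26303716]
[  84    0   66   26 1160] [117.53448276  10.21982759] [ 0.56336853 -0.10806267  0.128     ]
```

View pics/w8.png

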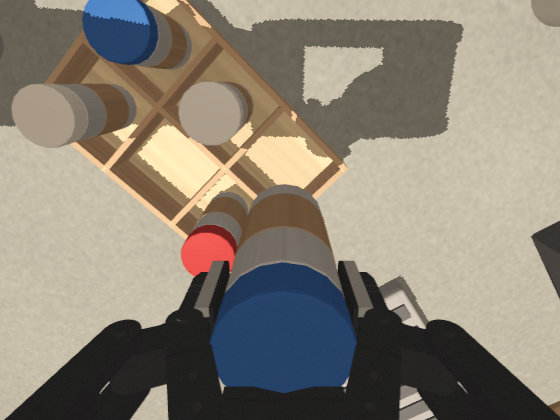

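```bash
python3 - <<'E'
from h import *
c=snap('wrist','w9.png')
print(onz(c,347,168,.055), proj(c,(.5928,-.2892,.006)),proj(c,(.5928,-.2892,.055)))
im=c['img'].astype(int); m=((im[...,0]>150)&(im[...,1]<90)&(im[...,2]<90)).astype(np.uint8)
n,l,st,ce=cv2.connectedComponentsWithStats(m)
for i in range(1,n):
    if st[i][4]>300: print(st[i],ce[i],onz(c,*ce[i],.131))
E
```

```text
[ 0.64817243 -0.32492432  0.055     ] [284.63677484 158.78972322] [284.8226261  168.26941158]
[181 232  54  44 999] [206.22422422 256.91191191] [ 0.49691198 -0.30424561  0.131     ]
```

Crate corner agrees. Lower to TCP z ≈ 0.083.

Request:
servo_tool(
  increments=[
    [[0, 0, -20], [0, 0, 0], 1],
    [[0, 0, -60], [0, 0, 0], 1],
    [[0, 0, -100], [0, 0, 0], 1],
    [[0, 0, -135], [0, 0, 0], 1],
    [[0, 0, -160], [0, 0, 0], 1],
    [[0, 0, -176], [0, 0, 0], 1],
    [[0, 0, -184], [0, 0, 0], 1],
    [[0, 0, -188], [0, 0, 0], 1],
    [[0, 0, -190], [0, 0, 0], 1],
    [[0, 0, -190], [0, 0, 0], 1],
  ],
)

```text
time_s: 19.12
position: [0.5926, -0.2896, 0.0851]
eef_rot: [0.959, -0.285, 0.001, 0.0]
force: [0.4, -0.1, -1.9]
gripper_width: 0.0488
```

Request:
servo_tool(
  increments=[
    [[0, 0, -1], [0, 0, 0], 1],
    [[0, 0, -2], [0, 0, 0], 1],
    [[0, 0, -2], [0, 0, 0], 1],
  ],
)

```text
time_s: 19.5
position: [0.5923, -0.2894, 0.0828]
eef_rot: [0.959, -0.285, 0.0, 0.0]
force: [-0.8, 0.0, -1.1]
gripper_width: 0.0492
```

Request:
servo_tool(
  increments=[
    [[0, 0, -1], [0, 0, 0], 1],
    [[0, 0, -1], [0, 0, 0], 1],
  ],
)

```text
time_s: 19.75
position: [0.5924, -0.2894, 0.0827]
eef_rot: [0.959, -0.285, 0.0, 0.0]
force: [-1.5, 0.2, 5.5]
gripper_width: 0.0489
```

On the floor. Release, check, then rise.

Request:
servo_tool(
  increments=[
    [[0, 0, 0], [0, 0, 0], 0.6],
    [[0, 0, 0], [0, 0, 0], 0.3],
    [[0, 0, 0], [0, 0, 0], 0],
    [[0, 0, 0], [0, 0, 0], 0],
    [[0, 0, 0], [0, 0, 0], 0],
    [[0, 0, 0], [0, 0, 0], 0],
  ],
)

```text
time_s: 20.5
position: [0.5921, -0.2892, 0.0812]
eef_rot: [0.959, -0.285, -0.0, -0.0]
force: [0.2, 0.3, -0.1]
gripper_width: 0.085
```

Request:
servo_tool(
  increments=[
    [[0, 0, 15], [0, 0, 0], 0],
    [[0, 0, 50], [0, 0, 0], 0],
    [[0, 0, 95], [0, 0, 0], 0],
    [[0, 0, 140], [0, 0, 0], 0],
    [[-20, -2, 170], [0, 0, 0], 0],
    [[-50, -8, 190], [0, 0, 0], 0],
    [[-80, -13, 190], [0, 0, 0], 0],
    [[-95, -15, 190], [0, 0, 0], 0],
    [[-95, -15, 190], [0, 0, 0], 0],
    [[-95, -15, 190], [0, 0, 0], 0],
  ],
)

```text
time_s: 21.75
position: [0.4977, -0.304, 0.2712]
eef_rot: [0.959, -0.285, 0.0, -0.0]
force: [-0.7, 0.1, 0.2]
gripper_width: 0.0855
```

```bash
python3 w.py w10.png; python3 - <<'E'
from h import *
c=snap('wrist')
im=c['img'].astype(int); m=((im[...,0]>120)&(im[...,1]<80)&(im[...,2]<90)).astype(np.uint8)
n,l,st,ce=cv2.connectedComponentsWithStats(m)
for i in range(1,n):
    if st[i][4]>300: print('red',st[i],ce[i],onz(c,*ce[i],.131))
snap('side','s10.png')
E
```

```text
[ 0.49771049 -0.30401554  0.27115173] [ 9.58580961e-01 -2.84820069e-01  1.41507817e-04 -2.21354034e-04] 21.75 [-6.970e-01  1.960e-01  1.471e+00  1.000e-03  1.474e+00 -1.190e-01]
[-203.94591935 -499.4219228 ]
[ -504.54173563 -1280.22293475]
red [ 255  168   59   49 2203] [284.23377213 191.63141171] [ 0.4968476  -0.30638251  0.131     ]
```

View pics/w10.png

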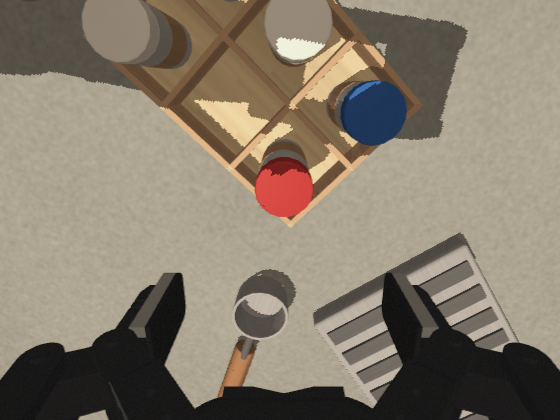

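View pics/s10.png

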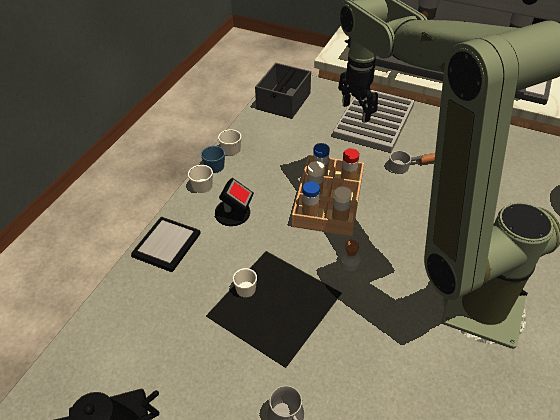

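Request:
servo_tool(
  increments=[
    [[0, 0, -25], [0, 0, 0], 0],
    [[0, 0, -65], [0, 0, 0], 0],
    [[0, 0, -105], [0, 0, 0], 0],
    [[0, 0, -140], [0, 0, 0], 0],
    [[0, 0, -168], [0, 0, 0], 0],
    [[0, 0, -183], [0, 0, 0], 0],
    [[0, 0, -189], [0, 0, 0], 0],
    [[0, 0, -189], [0, 0, 0], 0],
    [[0, 0, -189], [0, 0, 0], 0],
  ],
)

```text
time_s: 23.02
position: [0.498, -0.3049, 0.0837]
eef_rot: [0.959, -0.285, 0.001, 0.001]
force: [0.6, -0.4, -1.1]
gripper_width: 0.0855
```

```bash
python3 w.py w11.png
```

```text
[ 0.49801733 -0.30492604  0.08367778] [ 9.58541165e-01 -2.84950967e-01  1.22708557e-03  5.25430829e-04] 23.025 [-0.698  0.383  1.645  0.     1.111 -0.12 ]
[148120.49465022 176797.72483134]
[1990.49814372 3034.67067345]
[  450    73   110   173 14854] [512.32853104 165.35344015] [ 0.58636157 -0.28860508  0.128     ]
```

View pics/w11.png

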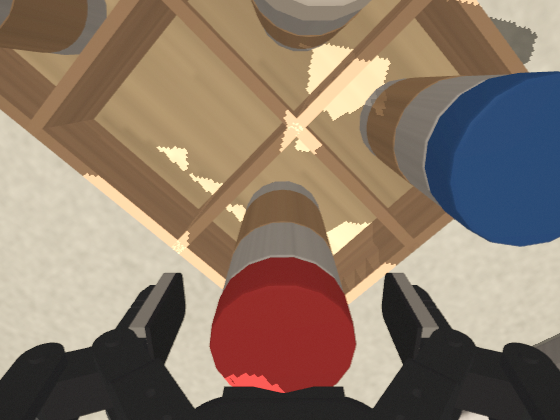

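Request:
servo_tool(
  increments=[
    [[0, 0, 0], [0, 0, 0], 0.3],
    [[0, 0, 0], [0, 0, 0], 0.6],
    [[0, 0, 0], [0, 0, 0], 1],
    [[0, 0, 0], [0, 0, 0], 1],
    [[0, 0, 0], [0, 0, 0], 1],
    [[0, 0, 0], [0, 0, 0], 1],
    [[0, 0, 0], [0, 0, 0], 1],
    [[0, 0, 0], [0, 0, 0], 1],
  ],
)

```text
time_s: 24.08
position: [0.4976, -0.3047, 0.083]
eef_rot: [0.959, -0.285, 0.001, 0.0]
force: [-0.6, 0.3, 5.3]
gripper_width: 0.0492
```

Request:
servo_tool(
  increments=[
    [[0, 0, 5], [0, 0, 0], 1],
    [[0, 0, 20], [0, 0, 0], 1],
    [[0, 0, 45], [0, 0, 0], 1],
    [[0, 0, 80], [0, 0, 0], 1],
    [[0, 0, 115], [0, 0, 0], 1],
    [[0, 0, 150], [0, 0, 0], 1],
    [[0, 0, 190], [0, 0, 0], 1],
    [[0, 0, 215], [0, 0, 0], 1],
    [[0, 0, 220], [0, 0, 0], 1],
    [[0, 0, 220], [0, 0, 0], 1],
  ],
)

```text
time_s: 25.32
position: [0.4967, -0.3038, 0.3016]
eef_rot: [0.959, -0.285, -0.001, -0.0]
force: [0.4, 0.6, -2.4]
gripper_width: 0.0489
```

```bash
sed -n '/^def tri/,$p' m2.py > tail.txt; cat > m3.py <<'E'
from h import *
t=snap('top','t12.png'); s=snap('side','s12.png')
E
cat tail.txt >> m3.py; cat >> m3.py <<'E'
def order(q):  # start ordering by angle
    c=q.mean(0); a=np.arctan2(*(q-c).T[::-1]); return q[np.argsort(a)]
qa,qb=order(qa),order(qb)
for sh in range(4):
    q=np.roll(qb,sh,0); r=[tri(a,b) for a,b in zip(qa,q)]
    if max(x[1] for x in r)<.008:
        P=np.array([x[0] for x in r]); print(P.round(4),[round(x[1],4) for x in r]); c=P.mean(0)
        n=np.linalg.svd(P-c)[2][2]; n*=np.sign(n[2]); print(c,n,'tilt',np.arccos(n[2]),'yaw',np.arctan2(-n[1],-n[0]))
        print('edges',np.linalg.norm(P-np.roll(P,-1,0),axis=1))
        e=[(P[(i+1)%4]-P[i]) for i in range(4)]; print([ (np.degrees(np.arctan2(x[1],x[0]))) for x in e])
# red mask foot: dark foot centroid
im=t['img'].astype(int).sum(2)[120:185,260:325]; m=(im<90).astype(np.uint8)
n,l,st,ce=cv2.connectedComponentsWithStats(m); 
for i in range(1,n):
    if st[i][4]>100: print('dark',st[i],ce[i])
im=t['img'][125:180,260:325,::-1]; cv2.imwrite('pics/sct.png',cv2.resize(im,None,fx=9,fy=9,interpolation=cv2.INTER_CUBIC))
im=s['img'][165:235,205:265,::-1]; cv2.imwrite('pics/scs.png',cv2.resize(im,None,fx=8,fy=8,interpolation=cv2.INTER_CUBIC))
E
python3 m3.py; python3 w.py w12.png
```

```text
win [291.91242845 150.60266193] [239.04350814 192.33895201] (array([ 0.75175924, -0.03567133,  0.10562676]), np.float64(0.0013210436090396074))
[[298.3, 141.3], [283.8, 143.6], [285.8, 159.9], [299.8, 157.8]] [[233.9, 181.8], [228.8, 192.2], [244.1, 202.9], [249.2, 192.1]]
[[ 0.7705 -0.0104  0.1215]
 [ 0.7769 -0.0548  0.1222]
 [ 0.7317 -0.0607  0.0922]
 [ 0.7265 -0.0168  0.0887]] [np.float64(0.0001), np.float64(0.0001), np.float64(0.0019), np.float64(0.0012)]
[ 0.75140858 -0.03567263  0.10613889] [-0.57235798 -0.03709437  0.81916442] tilt 0.6108436639750643 yaw 0.06471922626515411
edges [0.04494393 0.05455971 0.04428701 0.05528739]
[np.float64(-81.76259005168573), np.float64(-172.633255740985), np.float64(96.7365141519062), np.float64(8.388084990086199)]
[ 0.49626534 -0.30353454  0.30023519] [ 9.58530927e-01 -2.84982529e-01 -1.70216433e-03 -7.22722034e-04] 25.425 [-0.698  0.179  1.432 -0.     1.534 -0.12 ]
[-133.75960988 -420.05440013]
[ -351.61367115 -1024.00302754]
```

View pics/sct.png

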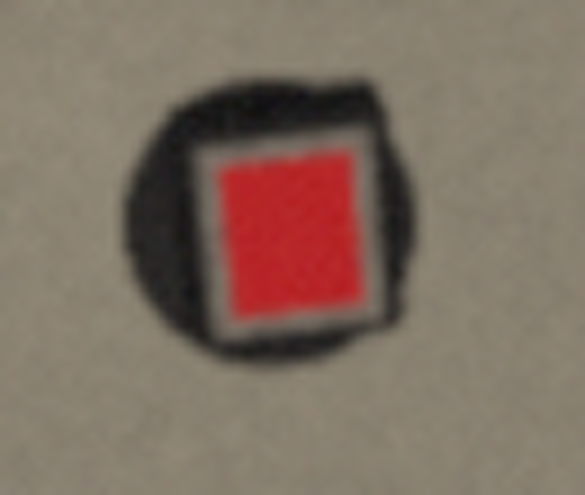

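View pics/scs.png

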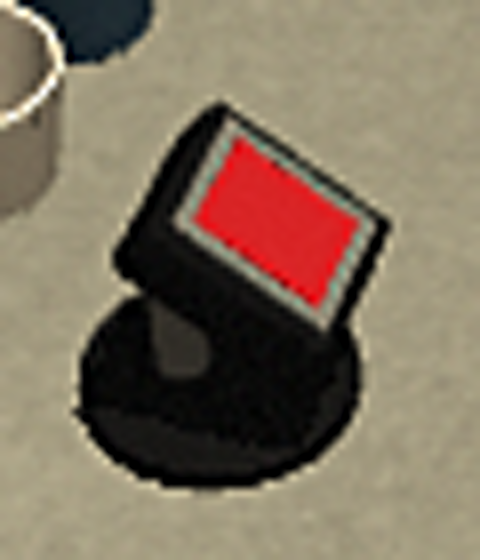

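View pics/w12.png

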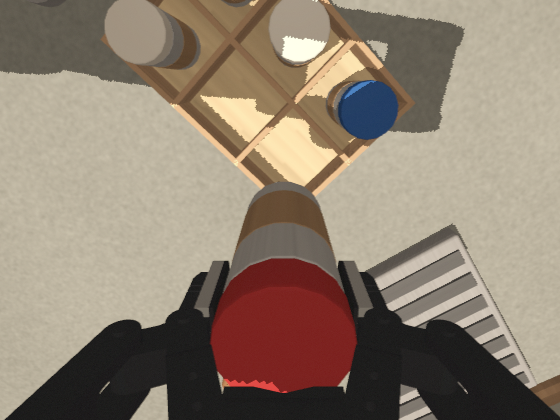

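Request:
servo_tool(
  increments=[
    [[3, 6, 5], [0, 0, 0], 1],
    [[15, 30, 15], [0, -0.02, 0], 1],
    [[33, 65, 20], [0.01, -0.08, 0], 1],
    [[50, 100, 20], [0.02, -0.16, 0], 1],
    [[68, 135, 20], [0.03, -0.25, 0], 1],
    [[85, 170, 20], [0.04, -0.34, 0], 1],
    [[103, 205, 20], [0.05, -0.43, 0], 1],
    [[118, 235, 20], [0.06, -0.52, 0], 1],
    [[127, 252, 20], [0.067, -0.58, 0], 1],
    [[130, 256, 20], [0.07, -0.607, 0], 1],
  ],
)

```text
time_s: 26.72
position: [0.6263, -0.0465, 0.3212]
eef_rot: [0.915, -0.271, 0.276, -0.119]
force: [0.3, 0.4, -1.0]
gripper_width: 0.0488
```

Request:
servo_tool(
  increments=[
    [[0, 0, 0], [0, 0, 0], 1],
    [[0, 0, 0], [0, 0, 0], 1],
  ],
)

```text
time_s: 26.98
position: [0.6273, -0.049, 0.3226]
eef_rot: [0.914, -0.272, 0.277, -0.118]
force: [0.5, -0.2, -1.9]
gripper_width: 0.0491
```

```bash
cat > f.py <<'E'
import sys
from h import *
c=snap('wrist','w%s.png'%sys.argv[1]); st=c['st']
Rt=R.from_quat(st['eef_rot']).as_matrix(); n=-Rt[:,2]
print(st['position'],st['joints'].round(3),'axis',n,'base',np.array(st['position'])-.077*n, st['time_s'])
y=.115; nn=np.array([-np.sin(.611)*np.cos(y),-np.sin(.611)*np.sin(y),np.cos(.611)]); print('target n',nn,'spot',np.array([.752,-.036,.102])+.1*nn,'ang',np.arccos(n@nn))
s=snap('side','s%s.png'%sys.argv[1]); snap('top','t%s.png'%sys.argv[1])
im=s['img'][120:300,180:400,::-1]; cv2.imwrite('pics/sx%s.png'%sys.argv[1],cv2.resize(im,None,fx=3,fy=3,interpolation=cv2.INTER_CUBIC))
E
python3 f.py 13
```

```text
[ 0.62729264 -0.04903162  0.32262042] [-0.346 -0.088  1.781  0.327  0.914  0.103] axis [-0.56987547 -0.06488549  0.81916532] base [ 0.67117305 -0.04403544  0.25954469] 26.975
target n [-0.5698975  -0.06582866  0.81907474] spot [ 0.69501025 -0.04258287  0.18390747] ang 0.0009477716105400661
```

View pics/sx13.png

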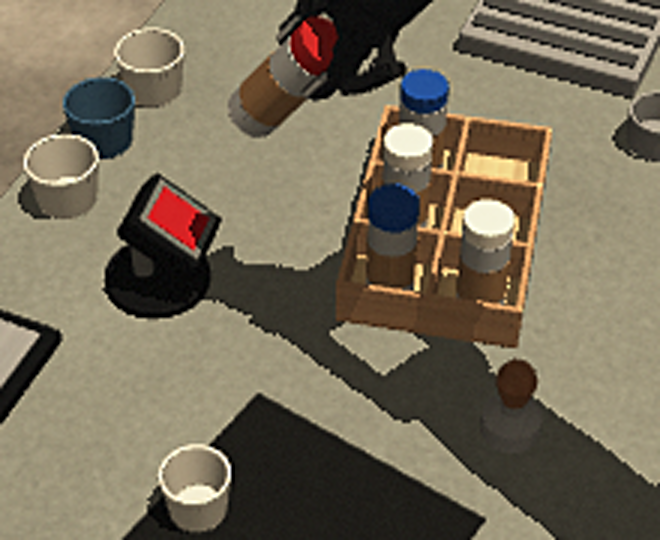

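Orientation is right. Final approach: (+24, +1, −75) mm.

Request:
servo_tool(
  increments=[
    [[2, 0, -7], [0, 0, 0], 1],
    [[7, 0, -22], [0, 0, 0], 1],
    [[13, 0, -40], [0, 0, 0], 1],
    [[18, 1, -56], [0, 0, 0], 1],
    [[22, 1, -68], [0, 0, 0], 1],
    [[24, 1, -74], [0, 0, 0], 1],
    [[24, 1, -75], [0, 0, 0], 1],
    [[24, 1, -75], [0, 0, 0], 1],
    [[24, 1, -75], [0, 0, 0], 1],
  ],
)

```text
time_s: 28.25
position: [0.6514, -0.0474, 0.2483]
eef_rot: [0.914, -0.272, 0.277, -0.118]
force: [0.3, 0.2, -1.8]
gripper_width: 0.0488
```

```bash
python3 f.py 14
```

```text
[ 0.65143021 -0.04736936  0.24827883] [-0.326  0.033  1.823  0.365  0.754  0.053] axis [-0.57117252 -0.06528553  0.81822964] base [ 0.6954105  -0.04234238  0.18527515] 28.25
target n [-0.5698975  -0.06582866  0.81907474] spot [ 0.69501025 -0.04258287  0.18390747] ang 0.0016232334321083476
```

View pics/sx14.png

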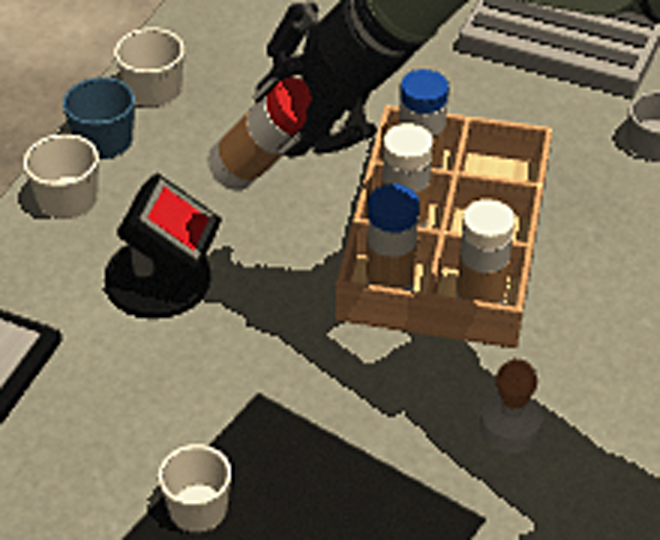

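View pics/w14.png

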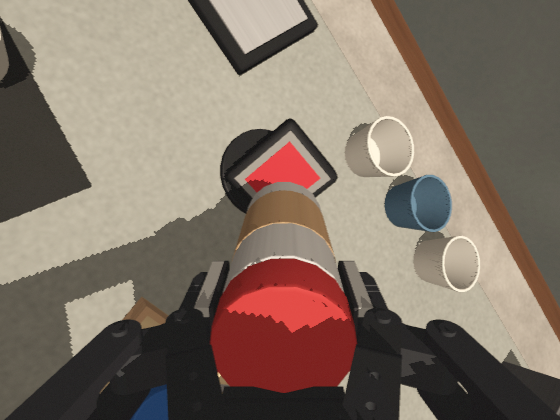

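View pics/t14.png

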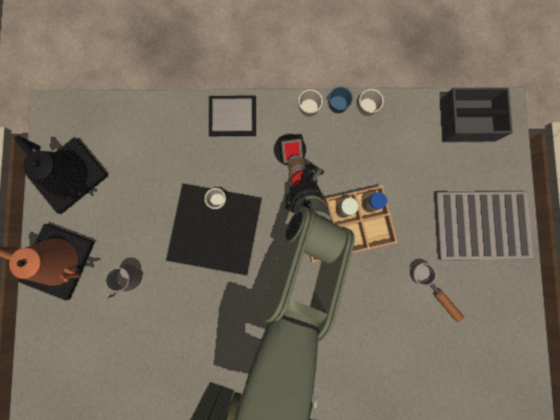

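```bash
python3 - <<'E'
from h import *
s=snap('side'); b=np.array([.6954,-.0423,.1853]);n=np.array([-.571,-.065,.818])
for k in (0,.125): print((proj(s,b+k*n)-[180,120])*3)
st=robot.read_state(); print(np.abs(st['joint_velocities']).max(),st['gripper_width'],st['time_s'])
E
```

```text
[227.05973433 169.76836757]
[298.01715789 102.60902614]
0.0021639752418856485 0.048900865711084505 28.45
```

Projected base (227,170) and lid (298,103) match the picture; the arm is still. Handing in.

```bash
python3 -c "
from plant import robot
print(robot.finish_job())"
```

```text
the job is handed in; nothing more can be done
None
```

I put both blue-lidded tins back in the crate and handed the job in at about 28.5 s, with the red tin held in front of the scanner. No verdict is reported, so these are my own last checks.

- **Blue tins:** One is in cell5 and one in cell3, each lowered until it touched the floor before I let go. The camera pictures show both upright.
- **Red tin:** By my estimate its base is about 1.5 mm from the scan spot I computed, and its axis is within 0.002 rad of the target direction. The side view agreed with the computed base and lid positions to within a few mm. It is gripped (fingers 49 mm apart), with joint speeds below 0.003 rad/s.
- **Bystanders:** The last pictures show no change in the white-lidded tins, cup, jug, tamper or portafilter.
- **What disagreed:**
  - **Window height:** it measured 105 mm against the stated 100 mm, so I aimed with 102 mm.
  - **Scanner yaw:** it came out at 0.065 rad from the window's plane and about 0.13 rad from its edges, so I used 0.115 rad.
  - **Effect:** these differences are well inside the 30 mm and 0.22 rad tolerances.

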